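# Gauge two monitor-pole spacer sleeves and sort them

### The job

Try the two metal spacer sleeves on the leaning gauge pin until one slides fully home, down onto the pin's seat plate. Stand the one that goes home upright in the square wooden tray, and the other one upright in the round white dish. Leave the mug, the bottle and the calculator where they are.

Things in the scene. Friction and masses are not known exactly. Their poses are not given: they have to be found in the camera images.
- sleeve_1_mid (a point): centre (mid height, on the bore axis) of a loose aluminium sleeve that stands upright on the desk. Plain tube open at both ends, outer diameter 40 mm, 50 mm long, 60 to 120 g; z along the bore. One of the two sleeves has a 24 mm bore and slides over the gauge pin, the other a 17 mm bore and stops near the pin's tip; find out which by trying. Grip it by the outside
- sleeve_2_mid (a point): centre of the other sleeve: same outside, material and axes as the first, the other bore. The sleeve that does not fit is stopped with its lower end about 34 mm above the seat plate
- gauge_pin: fixed gauge: round steel pin, 20 mm in diameter, 40 mm long (the last 10 mm tapers to 12 mm), square on a 62 x 62 mm grey seat plate on a bracket with a 110 x 80 mm foot. Origin at the pin's foot on the plate's upper face, 55 mm above the desk; z runs up the pin, which leans 30 degrees from vertical, roughly towards the robot; x runs up the plate's slope
- pin_home (a point): point on the pin's axis 25 mm up from the seat plate (axes as gauge_pin): a sleeve that is fully home has its centre here and its bore along the pin
- tray: square wooden tray for the sleeve that fits, 100 x 100 mm outside, 15 mm tall, 4 mm walls and floor, fixed to the desk; origin at the centre of its underside, x and y along its sides, z up
- dish: round white ceramic dish for the sleeve that does not fit, 116 mm in diameter, 15 mm tall, 4 mm wall and floor, fixed to the desk; origin at the centre of its underside, z up
- mug: white mug, 80 mm in diameter, 105 mm tall, with a handle; a bystander. Origin at the centre of its underside
- bottle: small brown bottle, 44 mm in diameter, 85 mm tall; a bystander. Origin at the centre of its underside
- calculator: grey desk calculator, 150 x 105 x 22 mm, lying flat; a bystander. Origin at the centre of its underside
Mind the look-alikes: they are no part of the job. What is shaped like the part that bears sleeve_2_mid but orange is not meant.

How it is judged:
By the outcome, as a careful person would: the job done as asked, in the order asked, and still so for the second after the job is handed in, with the robot touching nothing.
It also fails if it takes over 67 s, if anything falls off the work surface, if the arm or the gripper's body presses on something with over 40 N, if the wrist force passes 120 N, or if a joint passes its speed limit or range.

### The arm

A 6-joint arm with a two-finger parallel gripper is mounted at the origin on the work surface. World frame = base frame: x ahead of the robot, y to its left, z up, the work surface at z = 0. Lengths are in m, angles in rad, forces in N, time in s.
With the tool pointing down it reaches from about 0.35 to 0.725 m from the base axis. Payload 4.3 kg.
Tool frame: the origin (TCP) lies between the finger pads; the fingertips stand 22 mm ahead of it and the grasp point (between the pads) lies 3 mm ahead of it; z points along the fingers, y is the direction in which the jaws open and shut (so a half turn about z gives the same grasp; the last joint's range is limited). The gripper opens to 85 mm and grips with 20 to 120 N. Pads are 22 mm wide; open, the fingers measure 114 mm over their backs; the gripper's body (76 mm by 85 mm) begins 54 mm behind the grasp point. The pads swing forward as they close: fully open they stand 13 mm farther back than shut.
Start: joints at [-1.428, 0.377, 0.081, 1.274, 0, 1.46], TCP at [0.144, -0.557, 0.253] pointing down, gripper open.
Joint ranges: [-2.72, 2.72], [-0.84, 1.66], [-1.02, 1.22], [-1.77, 2.12], [-1.37, 1.28], [-3.14, 3.14]. Speed limits (rad/s): [2.57, 2.57, 3.14, 3.14, 3.14, 3.14].

### API

Orientations are given as a 3x3 rotation matrix whose columns are the frame's x, y, z axes.
In Python, from bench import r, optics gives the robot as it stands. The module is installed in compiled form; this text tells all that it offers.
- The arm moves only by the tool apply_moves, never from a script. Its argument "increments" is a list of rows, each an object of numbers: "gripper": the gripper's target within -1 to 1 (fully open at 1, half-way at 0, shut at -1); "dx", "dy", "dz": the shift along the tool's x, y, z in cm; "ax", "ay", "az": the turn, a rotation vector about the tool's x, y, z in rad. In form: [{"gripper": .., "dx": .., "dy": .., "dz": .., "ax": .., "ay": .., "az": ..}, ...]. A call has 1 to 12 rows; each row is the pose to reach, as a shift and turn from the pose commanded when the call began, along the tool's axes at that moment; what a row does not reach only later rows make up. A row lasts 1/10 s, in which the tool goes at most 50 mm and 8.59 degrees, less where a joint would pass 70% of its speed; a pose out of reach is approached as far as the arm can. A call with a gripper value outside its range is refused whole. The fingers move at their own pace and stop on an object; the grip force is fixed at half the most. Time passes only in rows, so rows that repeat a pose let the fingers close. It gives the time, the measured TCP pose, the force and the opening at its end, in the units of the state.
- r.observe(): the state, without advancing time (a new reading comes with each control period).
- optics.camera(name): name is "scene" or "top"; returns a dict with "pixels" (400x640x3 uint8, red, green, blue), "K" (3x3 intrinsics, pixels), "world_from_camera" (4x4, takes a point from camera to world coordinates). Camera axes: x right, y down, z forward; pixel columns grow to the right and rows downward; lengths in m; the calibration is good to about 2 mm. A picture is of the moment at which its call begins. There is no depth.
- r.job_done(): hands the job in, once; it reports no verdict.
The state is a dict: "clock": time; "joint_pos": joint angles; "qvel": joint speeds; "effort": joint torques, N m; "tool_pos": TCP position; "orientation": TCP orientation; "wrist_force": force on the tool from outside, world axes, zero at the start; "ft_torque": the same for the moment, N m; "opening": finger opening in m.
Only numpy, scipy, OpenCV 4.12 (cv2) and the standard library are available. Lean on these libraries where they do the work, as an engineer would, in place of code of your own. Each camera call takes 0.05 s, during which the arm holds its last target.

## Working session

There is one attempt and no reset: what is moved stays moved. The work goes in short steps, Python scripts to look and compute and a tool call to move; the robot and the scene stay as the last step left them, time stands still between calls to the robot, and variables do not carry over. Pictures are saved under pics/ and viewed, and the job is handed in when it is done.

Besides the shell and the picture viewer there is one more tool, called after "Request:" as name(argument=value, ...), one argument or row to a line, values as JSON. apply_moves: Moves the arm, as the interface text tells. Its arguments: {"type":"object","properties":{"increments":{"type":"array","items":{"type":"object","properties":{"gripper":{"type":"number"},"dx":{"type":"number"},"dy":{"type":"number"},"dz":{"type":"number"},"ax":{"type":"number"},"ay":{"type":"number"},"az":{"type":"number"}}}}},"required":["increments"]}

```bash
mkdir -p pics
python3 - <<'E'
from bench import r, optics
import cv2
s=r.observe()
for k,v in s.items(): print(k,v)
for n in("scene","top"):
    c=optics.camera(n); cv2.imwrite(f"pics/{n}0.png",c["pixels"][:,:,::-1]); print(n,c["K"],c["world_from_camera"])
E
```

```text
clock 0.0
joint_pos [-1.42829201e+00  3.78060163e-01  7.96516805e-02  1.27437555e+00
 -3.64073655e-06  1.46054143e+00]
qvel [ 1.76345266e-05  2.78319767e-04 -7.53765456e-05 -2.97532315e-04
 -1.34698744e-04  4.79123949e-04]
effort [-5.23829658e-05 -4.63599586e+01  2.69877577e+01  2.08424369e-02
 -1.27650164e-04 -7.97014508e-06]
tool_pos [ 0.14373965 -0.55613499  0.25237245]
orientation [[ 9.68226125e-01  2.50076168e-01 -2.85902798e-04]
 [ 2.50076239e-01 -9.68224150e-01  1.96704053e-03]
 [ 2.15091962e-04 -1.97603752e-03 -9.99998025e-01]]
wrist_force [-0.71790637 -1.26197704  0.18731058]
ft_torque [-0.02458096 -0.0134426  -0.01113554]
opening 0.0856520006332846
scene [[423.97487874   0.         317.5554567 ]
 [  0.         423.97487874 193.15582141]
 [  0.           0.           1.        ]] [[-0.53306372  0.7111614  -0.45835852  1.10113512]
 [ 0.84606806  0.44584872 -0.29221184  0.32246353]
 [-0.00345122 -0.54357003 -0.83935672  1.0154125 ]
 [ 0.          0.          0.          1.        ]]
top [[435.35599284   0.         321.50163417]
 [  0.         435.35599284 194.48350002]
 [  0.           0.           1.        ]] [[ 0.00549823 -0.98058572  0.19601381  0.30689382]
 [-0.99987456 -0.00830259 -0.01348816  0.02272442]
 [ 0.01485372 -0.19591506 -0.98050837  1.49709784]
 [ 0.          0.          0.          1.        ]]
```

View pics/scene0.png

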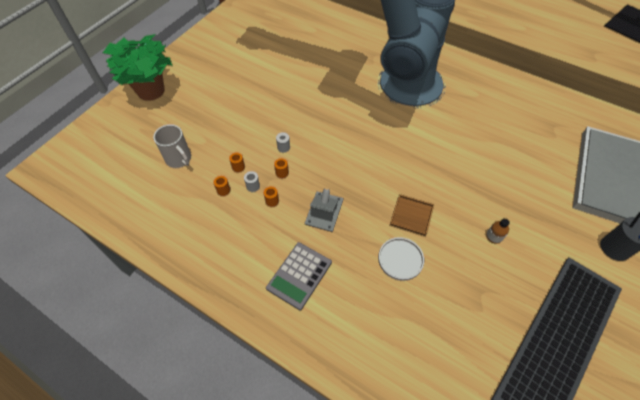

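View pics/top0.png

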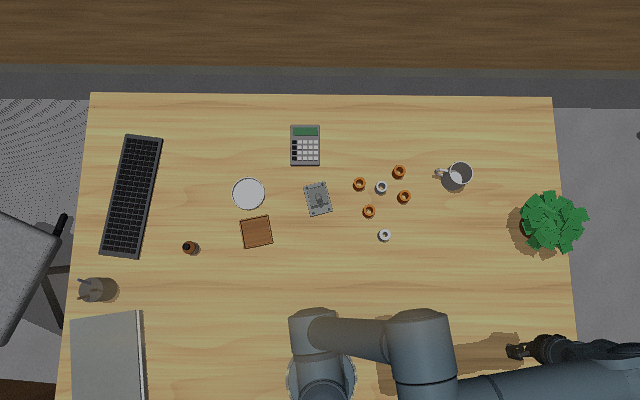

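Scene: the metal sleeves are at top (381,187) and (385,235), or scene (252,182) and (283,142). The orange look-alikes at top (359,184), (399,172), (404,197) and (369,212) are not meant. The pin is at top (318,198), the tray at (256,232) and the dish at (248,194). I'll check these in closer crops.

```bash
cat > h.py <<'E'
import cv2, numpy as np
def load():
    pass
K={"scene":np.array([[423.97487874,0,317.5554567],[0,423.97487874,193.15582141],[0,0,1]]),"top":np.array([[435.35599284,0,321.50163417],[0,435.35599284,194.48350002],[0,0,1]])}
W={"scene":np.array([[-0.53306372,0.7111614,-0.45835852,1.10113512],[0.84606806,0.44584872,-0.29221184,0.32246353],[-0.00345122,-0.54357003,-0.83935672,1.0154125],[0,0,0,1]]),
"top":np.array([[0.00549823,-0.98058572,0.19601381,0.30689382],[-0.99987456,-0.00830259,-0.01348816,0.02272442],[0.01485372,-0.19591506,-0.98050837,1.49709784],[0,0,0,1]])}
def plane(n,u,v,z):
    d=W[n][:3,:3]@np.linalg.inv(K[n])@[u,v,1]; o=W[n][:3,3]; return o+d*(z-o[2])/d[2]
def proj(n,p):
    c=W[n][:3,:3].T@(np.asarray(p)-W[n][:3,3]); q=K[n]@c; return q[:2]/q[2]
def crop(n,img,x0,y0,w,h,s,out):
    c=img[y0:y0+h,x0:x0+w]; c=cv2.resize(c,None,fx=s,fy=s,interpolation=cv2.INTER_CUBIC)
    for k in range((x0+9)//10*10,x0+w,10):
        cv2.line(c,(int((k-x0+.5)*s),0),(int((k-x0+.5)*s),6),(0,0,255),1)
        cv2.putText(c,str(k),(int((k-x0+.5)*s)-10,16),0,.35,(0,0,255),1)
    for k in range((y0+9)//10*10,y0+h,10):
        cv2.line(c,(0,int((k-y0+.5)*s)),(6,int((k-y0+.5)*s)),(0,0,255),1)
        cv2.putText(c,str(k),(8,int((k-y0+.5)*s)+4),0,.35,(0,0,255),1)
    cv2.imwrite(out,c)
E
python3 - <<'E'
import cv2; from h import *
t=cv2.imread("pics/top0.png"); s=cv2.imread("pics/scene0.png")
crop("top",t,340,155,80,60+35,6,"pics/t_sl.png")
crop("top",t,220,165,120,95,6,"pics/t_fx.png")
crop("scene",s,205,125,100,85,7,"pics/s_sl.png")
crop("scene",s,295,180,150,110,5,"pics/s_fx.png")
E
```

```text
(no output)
```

View pics/t_sl.png

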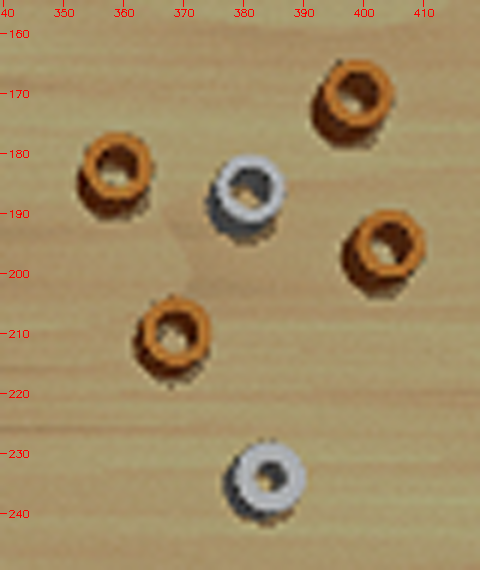

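View pics/t_fx.png

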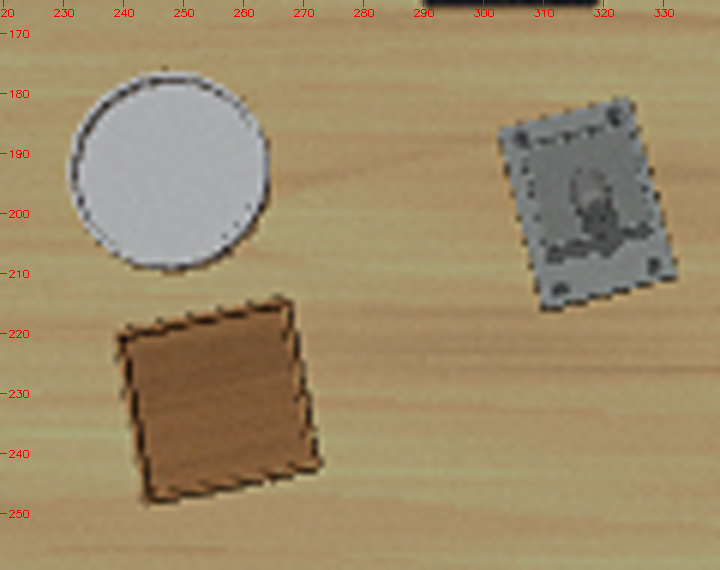

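View pics/s_sl.png

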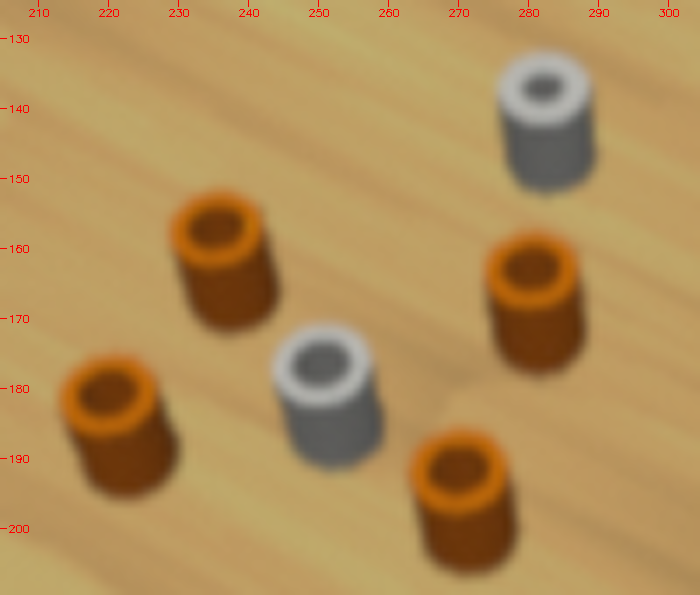

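View pics/s_fx.png

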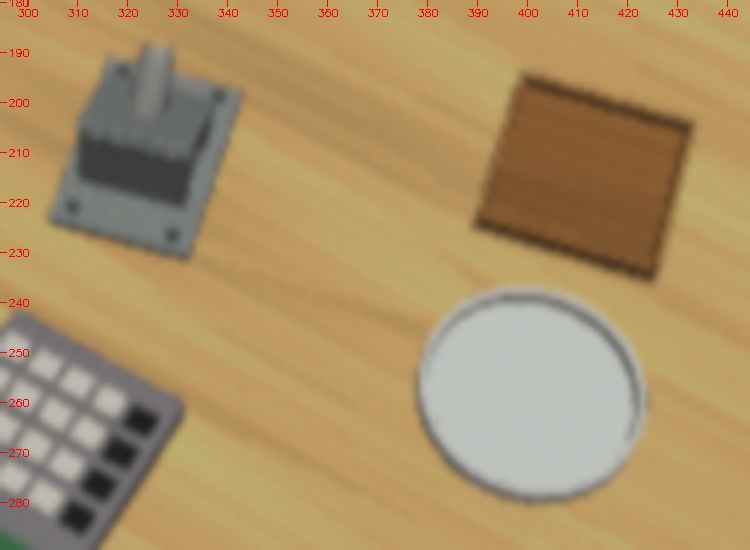

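```bash
python3 - <<'E'
from h import *
np.set_printoptions(precision=4,suppress=True)
for nm,a,b in(("A",(381,186.2),(250.3,177.3)),("B",(384.5,233.9),(282.3,137.3))):
    print(nm,plane("top",*a,.05),plane("scene",*b,.05))
for nm,a in(("o1",(359,182.5)),("o2",(399,170)),("o3",(404,195.3)),("o4",(369,210))): print(nm,plane("top",*a,.05)[:2])
print("dish", plane("top",248,193,.015), plane("scene",402,258,.015))
T=[(239.5,220.5),(267.5,214.5),(272.5,241.5),(244,247)]
P=np.array([plane("top",*q,.015) for q in T]);print("tray",P,P.mean(0),np.linalg.norm(P-np.roll(P,1,0),axis=1))
S=[(399,194),(432.5,205),(425,235.5),(389.5,225)]
P=np.array([plane("scene",*q,.015) for q in S]);print("trayS",P,P.mean(0),np.linalg.norm(P-np.roll(P,1,0),axis=1))
F=[(303,186.5),(324,181),(332,210.5),(310,215.8)]
P=np.array([plane("top",*q,.008) for q in F]);print("foot",P,P.mean(0),np.linalg.norm(P-np.roll(P,1,0),axis=1))
E
python3 - <<'E'
import cv2; from h import *
t=cv2.imread("pics/top0.png"); s=cv2.imread("pics/scene0.png")
crop("top",t,297,175,40,45,14,"pics/t_pin.png")
crop("scene",s,300,182,48,52,12,"pics/s_pin.png")
E
```

```text
A [ 0.6267 -0.1999  0.05  ] [ 0.6289 -0.2002  0.05  ]
B [ 0.4638 -0.2082  0.05  ] [ 0.4625 -0.2075  0.05  ]
o1 [ 0.639 -0.125]
o2 [ 0.6843 -0.2632]
o3 [ 0.5957 -0.2776]
o4 [ 0.5442 -0.1576]
dish [0.6063 0.2571 0.015 ] [0.6072 0.2623 0.015 ]
tray [[0.51   0.2824 0.015 ]
 [0.5315 0.1874 0.015 ]
 [0.4391 0.1677 0.015 ]
 [0.4199 0.2634 0.015 ]] [0.4751 0.2252 0.015 ] [0.0921 0.0974 0.0945 0.0976]
trayS [[0.4358 0.1693 0.015 ]
 [0.4194 0.2636 0.015 ]
 [0.5169 0.2853 0.015 ]
 [0.5384 0.1917 0.015 ]] [0.4776 0.2274 0.015 ] [0.105  0.0957 0.0999 0.096 ]
foot [[ 0.6325  0.0671  0.008 ]
 [ 0.6529 -0.0063  0.008 ]
 [ 0.5483 -0.0344  0.008 ]
 [ 0.5292  0.0415  0.008 ]] [0.5907 0.017  0.008 ] [0.1065 0.0762 0.1083 0.0784]
```

View pics/t_pin.png

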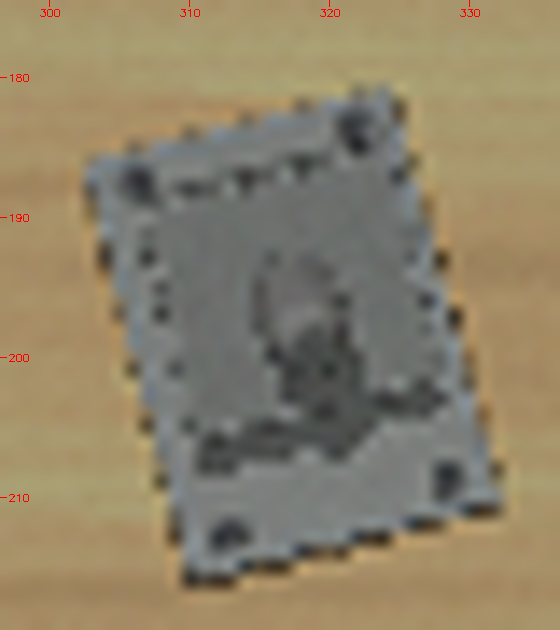

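View pics/s_pin.png

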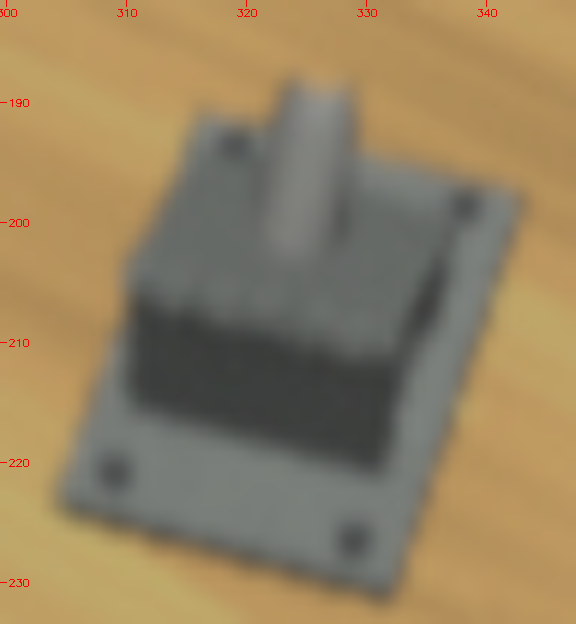

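```bash
cat > ov.py <<'E'
from h import *
import sys
def gauge(x,y,a):
    c,s=np.cos(a),np.sin(a); c3,s3=np.cos(np.pi/6),.5
    z=np.array([-s3*c,-s3*s,c3]); X=np.array([c3*c,c3*s,s3]); Y=np.cross(z,X)
    return np.array([x,y,.055]),np.stack([X,Y,z],1)
def draw(n,img,box,s,p,out,foff=0):
    x0,y0,w,h=box
    c=cv2.resize(img[y0:y0+h,x0:x0+w],None,fx=s,fy=s,interpolation=cv2.INTER_CUBIC)
    o,R=gauge(*p)
    def pl(P,col):
        q=np.array([(proj(n,t)-[x0,y0]+.5)*s for t in P]); cv2.polylines(c,[q.astype(int).reshape(-1,1,2)],False,col,1,cv2.LINE_AA)
    L=lambda P:[o+R@np.array(t) for t in P]
    h_=.031
    pl(L([(h_,h_,0),(h_,-h_,0),(-h_,-h_,0),(-h_,h_,0),(h_,h_,0)]),(0,255,255))
    th=np.linspace(0,2*np.pi,30)
    for r_,z in((.010,0),(.010,.03),(.006,.04)): pl(L([(r_*np.cos(t),r_*np.sin(t),z) for t in th]),(0,0,255))
    ca,sa=np.cos(p[2]),np.sin(p[2])
    for z in (0.008,):
        pl([np.array([p[0]+foff*ca+u*ca-v*sa,p[1]+foff*sa+u*sa+v*ca,z]) for u,v in((.055,.04),(.055,-.04),(-.055,-.04),(-.055,.04),(.055,.04))],(0,255,0))
    cv2.imwrite(out,c)
if __name__=="__main__":
    x,y,a,f=map(float,sys.argv[1:5])
    T=cv2.imread("pics/top0.png"); S=cv2.imread("pics/scene0.png")
    draw("top",T,(297,175,40,45),13,(x,y,a),"pics/_t.png",f); draw("scene",S,(300,182,48,52),11,(x,y,a),"pics/_s.png",f)
    A=cv2.imread("pics/_t.png");B=cv2.imread("pics/_s.png"); hh=max(A.shape[0],B.shape[0])
    A=cv2.copyMakeBorder(A,0,hh-A.shape[0],0,0,0);B=cv2.copyMakeBorder(B,0,hh-B.shape[0],0,0,0)
    M=np.hstack([A,B]); cv2.imwrite(sys.argv[5],cv2.resize(M,None,fx=min(1,800/M.shape[1]),fy=min(1,800/M.shape[1]),interpolation=cv2.INTER_AREA))
E
python3 ov.py 0.591 0.017 0.253 0 pics/ov1.png
python3 -c "
from h import *
P=np.array([plane('scene',*q,.008) for q in [(316,191),(343,197.5),(332.5,231.5),(304.5,223.5)]]);print(P,P.mean(0),np.linalg.norm(P-np.roll(P,1,0),axis=1))"
```

```text
[[ 0.54717881 -0.03588676  0.008     ]
 [ 0.52531613  0.04011385  0.008     ]
 [ 0.63312585  0.07071588  0.008     ]
 [ 0.65253028 -0.00604112  0.008     ]] [0.58953777 0.01722546 0.008     ] [0.10949746 0.07908267 0.11206881 0.07917176]
```

View pics/ov1.png

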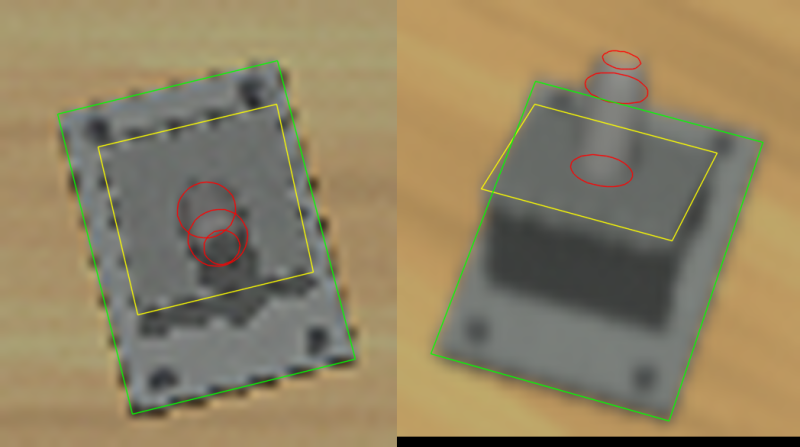

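```bash
cat > mv.py <<'E'
from bench import r, optics
from h import *
from scipy.spatial.transform import Rotation as Ro
np.set_printoptions(precision=4,suppress=True)
def down(yaw_y_deg):
    a=np.radians(yaw_y_deg); y=np.array([np.cos(a),np.sin(a),0]); z=np.array([0,0,-1.]); return np.stack([np.cross(y,z),y,z],1)
def along(zdir,yaw_y_deg):
    z=np.array(zdir)/np.linalg.norm(zdir); a=np.radians(yaw_y_deg); y=np.array([np.cos(a),np.sin(a),0]); y-=z*(y@z); y/=np.linalg.norm(y)
    return np.stack([np.cross(y,z),y,z],1)
def go(p,R):
    s=r.observe(); R0=np.array(s["orientation"]); p0=np.array(s["tool_pos"])
    d=R0.T@(np.array(p)-p0)*100; w=Ro.from_matrix(R0.T@R).as_rotvec()
    print("d cm",d,"rot",w, "deg",np.degrees(np.linalg.norm(w)))
def st():
    s=r.observe(); print("t",s["clock"],"p",np.array(s["tool_pos"]),"q",np.array(s["joint_pos"]),"F",np.array(s["wrist_force"]),"T",np.array(s["ft_torque"]),"op",s["opening"]); print(np.array(s["orientation"]))
def snap(n,tag): 
    c=optics.camera(n); img=c["pixels"][:,:,::-1].copy(); cv2.imwrite(f"pics/{tag}.png",img); return img
E
python3 -c "
from mv import *
go((.628,-.2,.15),down(20)); go((.628,-.2,.036),down(20))"
```

```text
d cm [ 55.7921 -22.3581  10.2969] rot [-0.0012 -0.0016 -1.6671] deg 95.51663963596106
d cm [ 55.7898 -22.3377  21.6969] rot [-0.0012 -0.0016 -1.6671] deg 95.51663963596106
```

Request:
apply_moves(
  increments=[
    {"gripper":1,"dx":55.8,"dy":-22.4,"dz":5,"az":-1.667},
    {"gripper":1,"dx":55.8,"dy":-22.4,"dz":5,"az":-1.667},
    {"gripper":1,"dx":55.8,"dy":-22.4,"dz":5,"az":-1.667},
    {"gripper":1,"dx":55.8,"dy":-22.4,"dz":5,"az":-1.667},
    {"gripper":1,"dx":55.8,"dy":-22.4,"dz":5,"az":-1.667},
    {"gripper":1,"dx":55.8,"dy":-22.4,"dz":5,"az":-1.667},
    {"gripper":1,"dx":55.8,"dy":-22.4,"dz":5,"az":-1.667},
    {"gripper":1,"dx":55.8,"dy":-22.4,"dz":5,"az":-1.667},
    {"gripper":1,"dx":55.8,"dy":-22.4,"dz":5,"az":-1.667},
    {"gripper":1,"dx":55.8,"dy":-22.4,"dz":5,"az":-1.667},
    {"gripper":1,"dx":55.8,"dy":-22.4,"dz":5,"az":-1.667},
    {"gripper":1,"dx":55.8,"dy":-22.4,"dz":5,"az":-1.667},
  ],
)

```text
invalid input
```

```bash
python3 -c "
from mv import *
st();go((.628,-.2,.12),down(20))"
```

```text
t 0.1 p [ 0.1438 -0.5562  0.2525] q [-1.4283  0.378   0.0798  1.2744  0.      1.4605] F [ 0.2014 -0.2992  0.0384] T [ 0.0097 -0.0021 -0.0154] op 0.08492374929126359
[[ 0.9682  0.2501 -0.0003]
 [ 0.2501 -0.9682  0.0018]
 [ 0.0002 -0.0018 -1.    ]]
d cm [ 55.7915 -22.3527  13.2969] rot [-0.0012 -0.0016 -1.6671] deg 95.51663963596106
```

Request:
apply_moves(
  increments=[
    {"gripper":1,"dx":4,"dy":-1.6,"dz":0,"ax":0,"ay":0,"az":-0.12},
    {"gripper":1,"dx":8,"dy":-3.2,"dz":0,"ax":0,"ay":0,"az":-0.24},
    {"gripper":1,"dx":12,"dy":-4.8,"dz":0,"ax":0,"ay":0,"az":-0.36},
    {"gripper":1,"dx":16,"dy":-6.4,"dz":0,"ax":0,"ay":0,"az":-0.48},
    {"gripper":1,"dx":20,"dy":-8,"dz":0,"ax":0,"ay":0,"az":-0.6},
    {"gripper":1,"dx":24,"dy":-9.6,"dz":0,"ax":0,"ay":0,"az":-0.72},
  ],
)

```text
clock: 0.7
tool_pos: [0.3532, -0.4023, 0.2529]
orientation: [[0.559, 0.829, -0.0], [0.829, -0.559, 0.001], [0.0, -0.001, -1.0]]
wrist_force: [-0.2, 0.1, -0.3]
opening: 0.0852
```

```bash
python3 -c "
from mv import *
go((.628,-.2,.13),down(20))"
```

```text
d cm [32.1342 11.4825 12.2951] rot [-0.0005 -0.0005 -0.9423] deg 53.990678506597334
```

Request:
apply_moves(
  increments=[
    {"gripper":1,"dx":32.1,"dy":11.5,"dz":12.3,"ax":0,"ay":0,"az":-0.942},
    {"gripper":1,"dx":32.1,"dy":11.5,"dz":12.3,"ax":0,"ay":0,"az":-0.942},
    {"gripper":1,"dx":32.1,"dy":11.5,"dz":12.3,"ax":0,"ay":0,"az":-0.942},
    {"gripper":1,"dx":32.1,"dy":11.5,"dz":12.3,"ax":0,"ay":0,"az":-0.942},
    {"gripper":1,"dx":32.1,"dy":11.5,"dz":12.3,"ax":0,"ay":0,"az":-0.942},
    {"gripper":1,"dx":32.1,"dy":11.5,"dz":12.3,"ax":0,"ay":0,"az":-0.942},
    {"gripper":1,"dx":32.1,"dy":11.5,"dz":12.3,"ax":0,"ay":0,"az":-0.942},
    {"gripper":1,"dx":32.1,"dy":11.5,"dz":12.3,"ax":0,"ay":0,"az":-0.942},
    {"gripper":1,"dx":32.1,"dy":11.5,"dz":12.3,"ax":0,"ay":0,"az":-0.942},
    {"gripper":1,"dx":32.1,"dy":11.5,"dz":12.3,"ax":0,"ay":0,"az":-0.942},
  ],
)

```text
clock: 1.7
tool_pos: [0.6271, -0.2038, 0.1303]
orientation: [[-0.337, 0.942, -0.001], [0.942, 0.337, -0.0], [-0.0, -0.001, -1.0]]
wrist_force: [-0.2, -0.8, 0.9]
opening: 0.0857
```

```bash
python3 -c "
from mv import *
st();go((.628,-.2,.036),down(20))
i=snap('scene','s1'); crop('scene',i,200,80,110,110,7,'pics/s1c.png')"
```

```text
t 1.7 p [ 0.6271 -0.2038  0.1303] q [-0.41    0.6042  0.1249  1.0924 -0.0009  0.8176] F [-0.1867 -0.7865  0.8855] T [-0.0324  0.0018 -0.0187] op 0.08572768864693682
[[-0.3366  0.9417 -0.0012]
 [ 0.9417  0.3366 -0.0005]
 [-0.0001 -0.0013 -1.    ]]
d cm [0.3296 0.2224 9.4281] rot [-0.0013  0.0001 -0.0058] deg 0.3397781374985165
```

View pics/s1c.png

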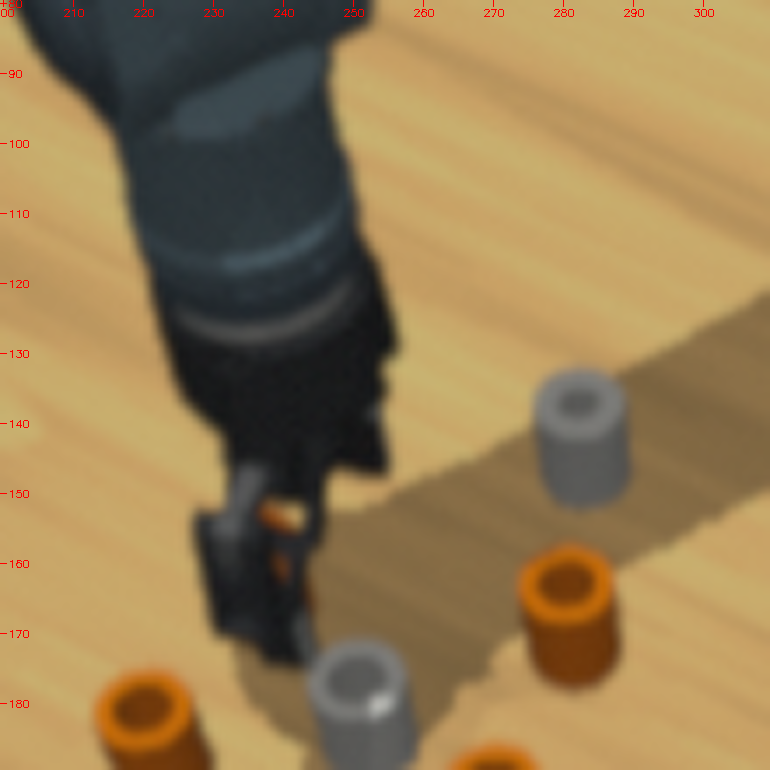

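Request:
apply_moves(
  increments=[
    {"gripper":1,"dx":0.3,"dy":0.2,"dz":3,"ax":0,"ay":0,"az":0},
    {"gripper":1,"dx":0.3,"dy":0.2,"dz":6,"ax":0,"ay":0,"az":0},
    {"gripper":1,"dx":0.3,"dy":0.2,"dz":9.4,"ax":0,"ay":0,"az":0},
    {"gripper":1,"dx":0.3,"dy":0.2,"dz":9.4,"ax":0,"ay":0,"az":0},
    {"gripper":1,"dx":0.3,"dy":0.2,"dz":9.4,"ax":0,"ay":0,"az":0},
    {"gripper":1,"dx":0.3,"dy":0.2,"dz":9.4,"ax":0,"ay":0,"az":0},
  ],
)

```text
clock: 2.35
tool_pos: [0.63, -0.2012, 0.0391]
orientation: [[-0.336, 0.942, 0.004], [0.942, 0.336, -0.002], [-0.003, 0.003, -1.0]]
wrist_force: [0.7, -0.3, 0.6]
opening: 0.0857
```

```bash
python3 -c "
from mv import *
st();go((.628,-.2,.036),down(20))
i=snap('scene','s2'); crop('scene',i,200,100,110,110,7,'pics/s2c.png')"
```

```text
t 2.35 p [ 0.63   -0.2012  0.0391] q [-0.4049  0.6756  0.0023  0.8935 -0.0002  0.8231] F [ 0.7002 -0.2841  0.6225] T [-0.0123 -0.0263 -0.0347] op 0.08568576152338417
[[-0.3361  0.9418  0.0036]
 [ 0.9418  0.3361 -0.0017]
 [-0.0028  0.0028 -1.    ]]
d cm [ 0.1816 -0.1488  0.3042] rot [ 0.0027  0.0028 -0.0063] deg 0.4262725438566971
```

View pics/s2c.png

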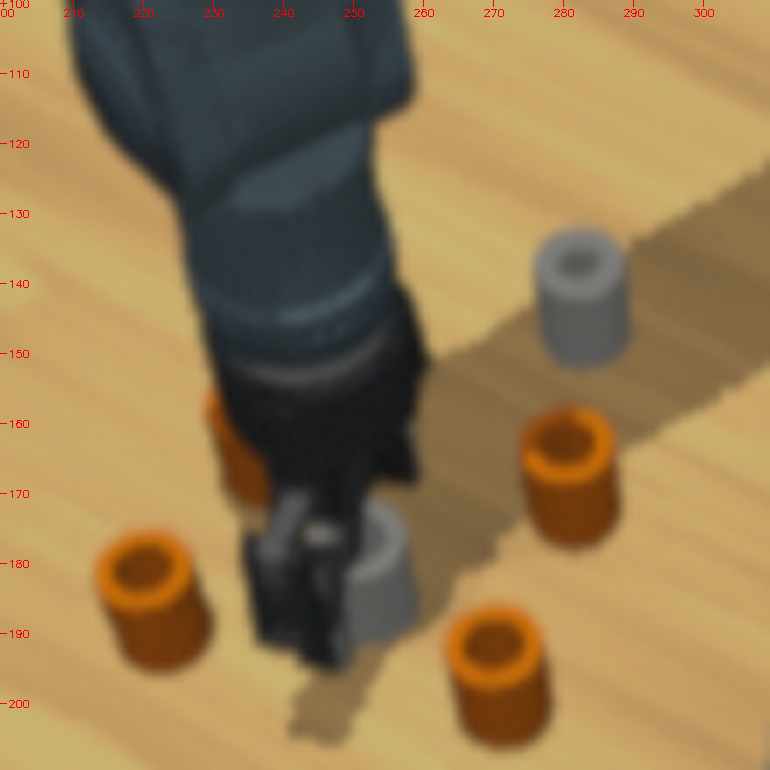

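Request:
apply_moves(
  increments=[
    {"gripper":1,"dx":0.15,"dy":-0.1,"dz":0.3,"ax":0,"ay":0,"az":0},
    {"gripper":1,"dx":0.15,"dy":-0.1,"dz":0.3,"ax":0,"ay":0,"az":0},
    {"gripper":-1,"dx":0.15,"dy":-0.1,"dz":0.3,"ax":0,"ay":0,"az":0},
    {"gripper":-1,"dx":0.15,"dy":-0.1,"dz":0.3,"ax":0,"ay":0,"az":0},
    {"gripper":-1,"dx":0.15,"dy":-0.1,"dz":0.3,"ax":0,"ay":0,"az":0},
    {"gripper":-1,"dx":0.15,"dy":-0.1,"dz":0.3,"ax":0,"ay":0,"az":0},
    {"gripper":-1,"dx":0.15,"dy":-0.1,"dz":0.3,"ax":0,"ay":0,"az":0},
    {"gripper":-1,"dx":0.15,"dy":-0.1,"dz":0.3,"ax":0,"ay":0,"az":0},
  ],
)

```text
clock: 3.2
tool_pos: [0.6277, -0.1988, 0.0336]
orientation: [[-0.337, 0.941, 0.001], [0.941, 0.337, -0.0], [-0.001, 0.001, -1.0]]
wrist_force: [-0.9, -0.2, 2.0]
opening: 0.0389
```

```bash
python3 -c "
from mv import *
st()"
```

```text
t 3.2 p [ 0.6277 -0.1988  0.0336] q [-0.403   0.678  -0.0089  0.8831 -0.0001  0.8238] F [-0.8746 -0.1656  1.9537] T [-0.028   0.0703  0.0005] op 0.0389485839025922
[[-0.3373  0.9414  0.0007]
 [ 0.9414  0.3373 -0.0003]
 [-0.0005  0.0005 -1.    ]]
```

```bash
cat >> mv.py <<'E'
from ov import gauge
FOOT=(.590,.017,.253)
def pin(mid,R=None,off=.0086,foot=FOOT,yaw=14.5):
    o,G=gauge(*foot); z=G[:,2]; return o+z*(mid+off), along(-z,yaw)
E
python3 -c "
from mv import *
go((.628,-.2,.16),down(20)); p,R=pin(.085); print(p); go(p,R)"
```

```text
d cm [ -0.131   -0.0062 -12.6389] rot [ 0.0005  0.0005 -0.005 ] deg 0.29067770540150895
[0.5447 0.0053 0.1361]
d cm [ 22.0059  -0.9259 -10.2574] rot [-0.5227 -0.0233  0.089 ] deg 30.40917585702666
```

Request:
apply_moves(
  increments=[
    {"gripper":-1,"dx":0,"dy":0,"dz":-4,"ax":0,"ay":0,"az":0},
    {"gripper":-1,"dx":0,"dy":0,"dz":-8,"ax":0,"ay":0,"az":0},
    {"gripper":-1,"dx":0,"dy":0,"dz":-12.5,"ax":0,"ay":0,"az":0},
    {"gripper":-1,"dx":0,"dy":0,"dz":-12.5,"ax":0,"ay":0,"az":0},
    {"gripper":-1,"dx":0,"dy":0,"dz":-12.5,"ax":0,"ay":0,"az":0},
  ],
)

```text
clock: 3.7
tool_pos: [0.6282, -0.199, 0.1594]
orientation: [[-0.337, 0.941, 0.002], [0.941, 0.337, -0.001], [-0.002, 0.002, -1.0]]
wrist_force: [-0.7, 0.0, -1.7]
opening: 0.0389
```

```bash
python3 -c "
from mv import *
st(); p,R=pin(.085); print(p); go(p,R)
i=snap('scene','s3'); crop('scene',i,200,60,130,110,6,'pics/s3c.png')"
```

```text
t 3.7 p [ 0.6282 -0.199   0.1594] q [-0.403   0.5842  0.1672  1.1511 -0.0001  0.8238] F [-0.7018  0.0348 -1.6511] T [-0.019   0.0234 -0.0167] op 0.03891567539271546
[[-0.3372  0.9414  0.0025]
 [ 0.9414  0.3372 -0.0012]
 [-0.0019  0.002  -1.    ]]
[0.5447 0.0053 0.1361]
d cm [22.0552 -0.9752  2.2898] rot [-0.5212 -0.022   0.0893] deg 30.323501195947724
```

View pics/s3c.png

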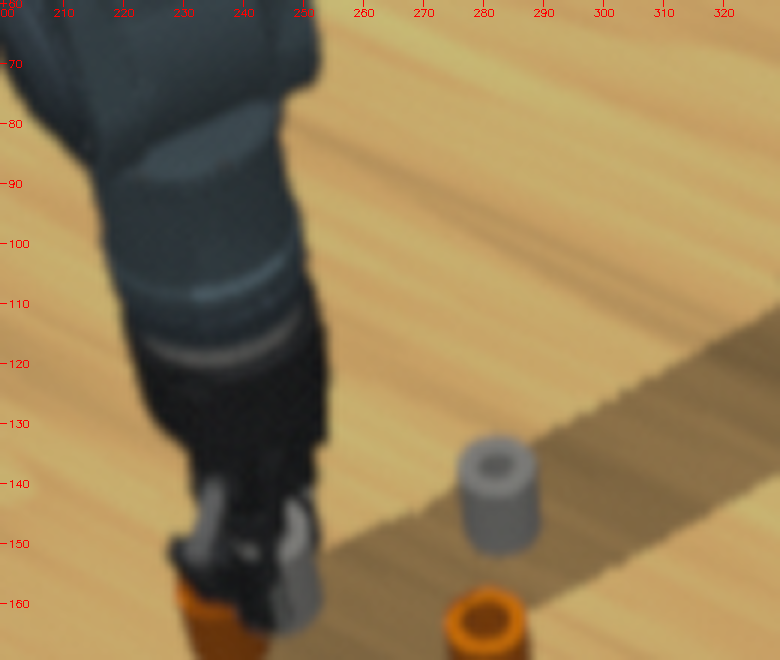

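Request:
apply_moves(
  increments=[
    {"gripper":-1,"dx":4,"dy":-0.2,"dz":0,"ax":-0.1,"ay":0,"az":0.02},
    {"gripper":-1,"dx":8.5,"dy":-0.4,"dz":0,"ax":-0.21,"ay":-0.01,"az":0.03},
    {"gripper":-1,"dx":13,"dy":-0.6,"dz":0,"ax":-0.32,"ay":-0.01,"az":0.05},
    {"gripper":-1,"dx":17.5,"dy":-0.8,"dz":1,"ax":-0.42,"ay":-0.02,"az":0.07},
    {"gripper":-1,"dx":22,"dy":-1,"dz":2,"ax":-0.521,"ay":-0.022,"az":0.09},
    {"gripper":-1,"dx":22,"dy":-1,"dz":2.2,"ax":-0.521,"ay":-0.022,"az":0.09},
    {"gripper":-1,"dx":22,"dy":-1,"dz":2.2,"ax":-0.521,"ay":-0.022,"az":0.09},
    {"gripper":-1,"dx":22,"dy":-1,"dz":2.2,"ax":-0.521,"ay":-0.022,"az":0.09},
  ],
)

```text
clock: 4.55
tool_pos: [0.5438, 0.005, 0.1356]
orientation: [[-0.25, 0.84, 0.481], [0.968, 0.216, 0.126], [0.002, 0.497, -0.868]]
wrist_force: [0.4, -0.5, 0.3]
opening: 0.0386
```

```bash
python3 -c "
from mv import *
st(); p,R=pin(.085); go(p,R)
i=snap('scene','s4'); crop('scene',i,280,140,70,90,8,'pics/s4c.png')
i=snap('top','t4'); crop('top',i,290,160,60,70,9,'pics/t4c.png')"
```

```text
t 4.55 p [0.5438 0.005  0.1356] q [-0.2337  0.0727 -0.7993  0.2306  0.236   1.1416] F [ 0.4295 -0.4901  0.2793] T [-0.1377  0.3553 -0.0681] op 0.0385906701217296
[[-0.2499  0.8403  0.4811]
 [ 0.9683  0.2159  0.1258]
 [ 0.0019  0.4972 -0.8676]]
d cm [0.0047 0.1053 0.012 ] rot [-0.0032 -0.0014 -0.0014] deg 0.21492931838335472
```

View pics/s4c.png

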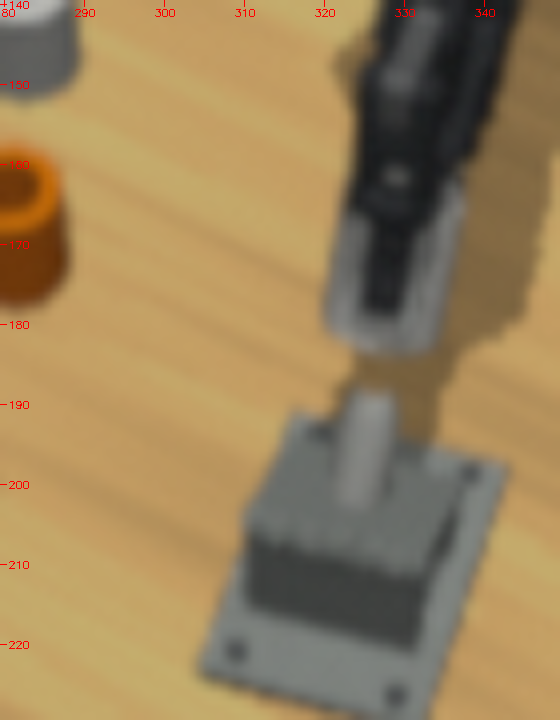

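View pics/t4c.png

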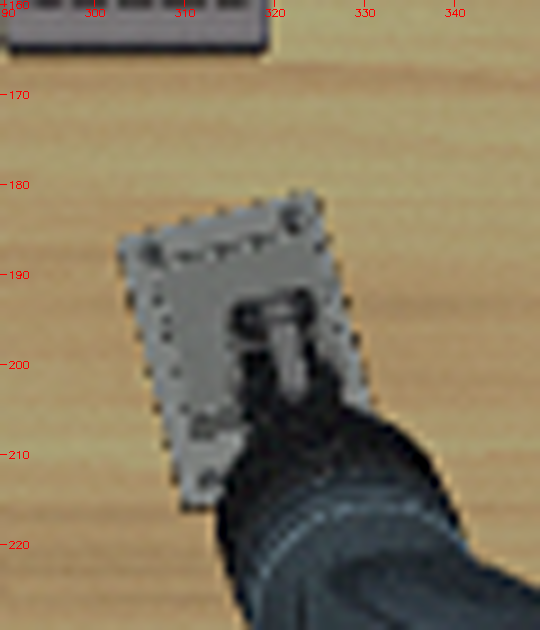

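Request:
apply_moves(
  increments=[
    {"gripper":-1,"dx":0,"dy":0.1,"dz":1,"ax":0,"ay":0,"az":0},
    {"gripper":-1,"dx":0,"dy":0.1,"dz":2,"ax":0,"ay":0,"az":0},
    {"gripper":-1,"dx":0,"dy":0.1,"dz":2.5,"ax":0,"ay":0,"az":0},
    {"gripper":-1,"dx":0,"dy":0.1,"dz":3,"ax":0,"ay":0,"az":0},
    {"gripper":-1,"dx":0,"dy":0.1,"dz":3,"ax":0,"ay":0,"az":0},
  ],
)

```text
clock: 5.15
tool_pos: [0.559, 0.0093, 0.1098]
orientation: [[-0.25, 0.84, 0.481], [0.968, 0.216, 0.126], [0.003, 0.497, -0.868]]
wrist_force: [0.2, -1.3, -1.2]
opening: 0.0389
```

```bash
python3 -c "
from mv import *
st(); p,R=pin(.025); go(p,R)
i=snap('scene','s5'); crop('scene',i,280,140,70,90,8,'pics/s5c.png')"
```

```text
t 5.15 p [0.559  0.0093 0.1098] q [-0.2156  0.1422 -0.8058  0.1512  0.2283  1.1583] F [ 0.1695 -1.2962 -1.2303] T [-0.1156  0.5018  0.0283] op 0.03890688180379497
[[-0.2501  0.8405  0.4807]
 [ 0.9682  0.2157  0.1265]
 [ 0.0026  0.497  -0.8677]]
d cm [-0.035   0.0339  2.984 ] rot [-0.0034 -0.0021 -0.0016] deg 0.24806805518878208
```

View pics/s5c.png

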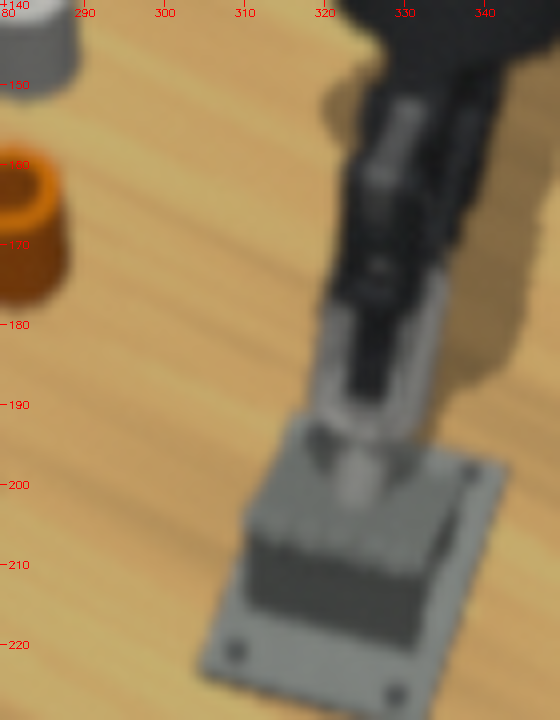

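Request:
apply_moves(
  increments=[
    {"gripper":-1,"dx":0,"dy":0,"dz":0.6,"ax":0,"ay":0,"az":0},
    {"gripper":-1,"dx":0,"dy":0,"dz":1.2,"ax":0,"ay":0,"az":0},
    {"gripper":-1,"dx":0,"dy":0,"dz":1.8,"ax":0,"ay":0,"az":0},
    {"gripper":-1,"dx":0,"dy":0,"dz":2.3,"ax":0,"ay":0,"az":0},
    {"gripper":-1,"dx":0,"dy":0,"dz":2.6,"ax":0,"ay":0,"az":0},
    {"gripper":-1,"dx":0,"dy":0,"dz":2.8,"ax":0,"ay":0,"az":0},
    {"gripper":-1,"dx":0,"dy":0,"dz":2.8,"ax":0,"ay":0,"az":0},
  ],
)

```text
clock: 5.9
tool_pos: [0.5726, 0.0129, 0.0862]
orientation: [[-0.25, 0.84, 0.482], [0.968, 0.216, 0.127], [0.002, 0.498, -0.867]]
wrist_force: [1.3, 2.5, -2.2]
opening: 0.0387
```

```bash
python3 -c "
from mv import *
st(); p,R=pin(.025); go(p,R)
i=snap('scene','s6'); crop('scene',i,280,140,70,90,8,'pics/s6c.png')"
```

```text
t 5.9 p [0.5726 0.0129 0.0862] q [-0.2008  0.2065 -0.8089  0.0797  0.2219  1.1717] F [ 1.2612  2.4704 -2.194 ] T [0.3075 0.3921 0.2714] op 0.03871225920106864
[[-0.2502  0.8399  0.4816]
 [ 0.9682  0.2159  0.1266]
 [ 0.0024  0.498  -0.8672]]
d cm [-0.0384 -0.0163  0.2373] rot [-0.0023 -0.002  -0.0013] deg 0.19243855022501247
```

View pics/s6c.png

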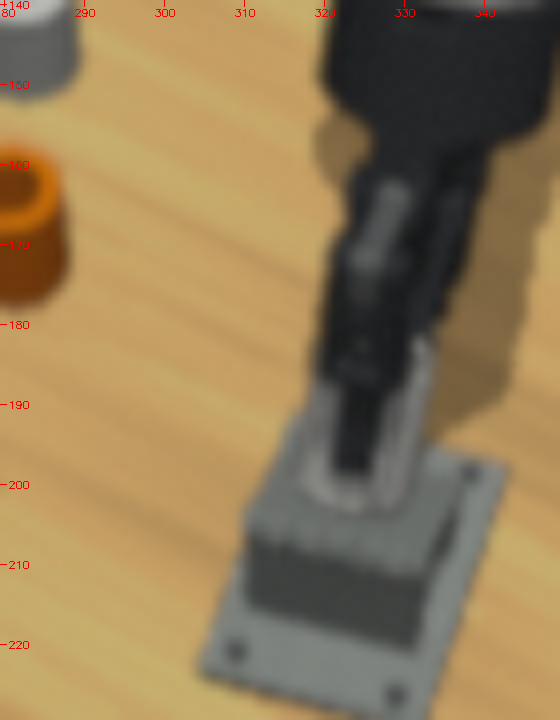

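Request:
apply_moves(
  increments=[
    {"gripper":-1,"dx":0,"dy":0,"dz":0.15,"ax":0,"ay":0,"az":0},
    {"gripper":-1,"dx":0,"dy":0,"dz":0.25,"ax":0,"ay":0,"az":0},
    {"gripper":-1,"dx":0,"dy":0,"dz":0.3,"ax":0,"ay":0,"az":0},
    {"gripper":-1,"dx":0,"dy":0,"dz":0.3,"ax":0,"ay":0,"az":0},
  ],
)

```text
clock: 6.35
tool_pos: [0.574, 0.0132, 0.0839]
orientation: [[-0.25, 0.84, 0.482], [0.968, 0.216, 0.126], [0.002, 0.498, -0.867]]
wrist_force: [-1.1, 2.7, 0.7]
opening: 0.0384
```

```bash
python3 -c "
from mv import *
st(); p,R=pin(.025); go(p,R)"
```

```text
t 6.35 p [0.574  0.0132 0.0839] q [-0.1994  0.2129 -0.8091  0.0726  0.2212  1.1731] F [-1.0555  2.6781  0.731 ] T [0.5297 0.454  0.2797] op 0.0384329165773687
[[-0.2501  0.8398  0.4819]
 [ 0.9682  0.2158  0.1264]
 [ 0.0022  0.4982 -0.8671]]
d cm [-0.032  -0.0209 -0.0323] rot [-0.0021 -0.0018 -0.0014] deg 0.1774365545430913
```

Request:
apply_moves(
  increments=[
    {"gripper":-1,"dx":0,"dy":0,"dz":0.1,"ax":0,"ay":0,"az":0},
    {"gripper":-1,"dx":0,"dy":0,"dz":0.15,"ax":0,"ay":0,"az":0},
    {"gripper":-1,"dx":0,"dy":0,"dz":0.15,"ax":0,"ay":0,"az":0},
  ],
)

```text
clock: 6.65
tool_pos: [0.5742, 0.0133, 0.0836]
orientation: [[-0.25, 0.84, 0.482], [0.968, 0.216, 0.126], [0.002, 0.498, -0.867]]
wrist_force: [-12.9, 2.3, 17.1]
opening: 0.0387
```

```bash
python3 -c "
from mv import *
st(); p,R=pin(.025); go(p,R)
i=snap('scene','s7'); crop('scene',i,280,140,70,90,8,'pics/s7c.png')"
```

```text
t 6.65 p [0.5742 0.0133 0.0836] q [-0.199   0.2137 -0.8096  0.0707  0.2208  1.1738] F [-12.9219   2.3106  17.1194] T [0.6084 0.9327 0.4887] op 0.038654406781230416
[[-0.2497  0.8397  0.4822]
 [ 0.9683  0.2155  0.1262]
 [ 0.002   0.4985 -0.8669]]
d cm [-0.035  -0.0207 -0.0743] rot [-0.0018 -0.0014 -0.0016] deg 0.16084680381516012
```

View pics/s7c.png

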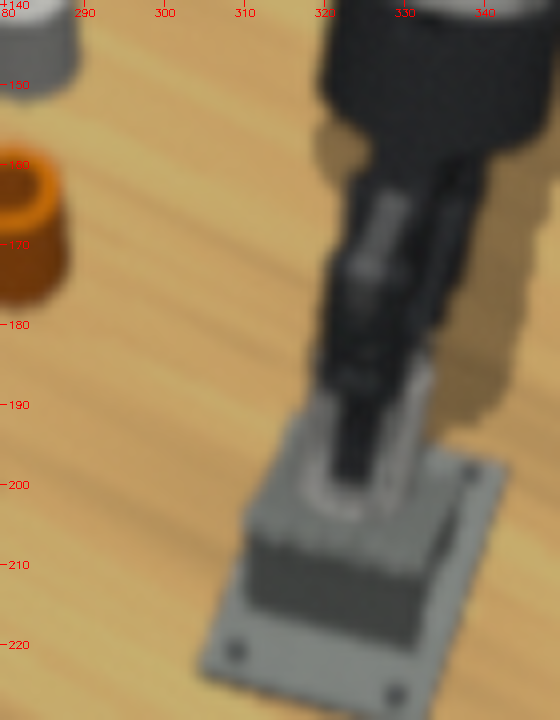

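Request:
apply_moves(
  increments=[
    {"gripper":-1,"dx":0,"dy":0,"dz":-1.5,"ax":0,"ay":0,"az":0},
    {"gripper":-1,"dx":0,"dy":0,"dz":-3.5,"ax":0,"ay":0,"az":0},
    {"gripper":-1,"dx":0,"dy":0,"dz":-6,"ax":0,"ay":0,"az":0},
    {"gripper":-1,"dx":0,"dy":0,"dz":-8,"ax":0,"ay":0,"az":0},
    {"gripper":-1,"dx":0,"dy":0,"dz":-8,"ax":0,"ay":0,"az":0},
  ],
)

```text
clock: 7.2
tool_pos: [0.5371, 0.0016, 0.1543]
orientation: [[-0.248, 0.839, 0.485], [0.969, 0.215, 0.122], [-0.002, 0.501, -0.866]]
wrist_force: [1.0, 0.3, -0.6]
opening: 0.0385
```

```bash
python3 -c "
from mv import *
st(); go((.476,.226,.15),down(13))"
```

```text
t 7.2 p [0.5371 0.0016 0.1543] q [-0.2443  0.0302 -0.7873  0.2819  0.2384  1.1333] F [ 0.9515  0.2654 -0.6443] T [-0.1211  0.5227 -0.0556] op 0.0384644643761131
[[-0.2476  0.8385  0.4853]
 [ 0.9689  0.2153  0.1224]
 [-0.0019  0.5005 -0.8657]]
d cm [23.2529 -0.5088  0.154 ] rot [ 0.5242 -0.0043  0.0233] deg 30.064471748720823
```

Request:
apply_moves(
  increments=[
    {"gripper":-1,"dx":4,"dy":-0.1,"dz":0,"ax":0.1,"ay":0,"az":0},
    {"gripper":-1,"dx":8,"dy":-0.2,"dz":0,"ax":0.2,"ay":0,"az":0.01},
    {"gripper":-1,"dx":12,"dy":-0.3,"dz":0,"ax":0.3,"ay":0,"az":0.01},
    {"gripper":-1,"dx":16,"dy":-0.4,"dz":0,"ax":0.4,"ay":0,"az":0.02},
    {"gripper":-1,"dx":20,"dy":-0.5,"dz":0.1,"ax":0.5,"ay":0,"az":0.02},
    {"gripper":-1,"dx":23.3,"dy":-0.5,"dz":0.15,"ax":0.524,"ay":-0.004,"az":0.023},
    {"gripper":-1,"dx":23.3,"dy":-0.5,"dz":0.15,"ax":0.524,"ay":-0.004,"az":0.023},
    {"gripper":-1,"dx":23.3,"dy":-0.5,"dz":0.15,"ax":0.524,"ay":-0.004,"az":0.023},
    {"gripper":-1,"dx":23.3,"dy":-0.5,"dz":0.15,"ax":0.524,"ay":-0.004,"az":0.023},
  ],
)

```text
clock: 8.1
tool_pos: [0.4745, 0.2268, 0.1477]
orientation: [[-0.227, 0.974, -0.004], [0.974, 0.227, 0.002], [0.003, -0.003, -1.0]]
wrist_force: [0.3, -0.4, -0.7]
opening: 0.0385
```

```bash
python3 -c "
from mv import *
st(); go((.476,.226,.040),down(13))
i=snap('scene','s8'); crop('scene',i,370,130,80,110,7,'pics/s8c.png')"
```

```text
t 8.1 p [0.4745 0.2268 0.1477] q [ 0.3236  0.3377 -0.2578  0.9784  0.003   1.6658] F [ 0.2675 -0.4289 -0.7001] T [-0.0128  0.0107  0.0262] op 0.038469261888454835
[[-0.2265  0.974  -0.0039]
 [ 0.974   0.2265  0.0019]
 [ 0.0027 -0.0034 -1.    ]]
d cm [-0.1412  0.1614 10.7704] rot [-0.0034 -0.0027  0.0016] deg 0.2655771853752677
```

View pics/s8c.png

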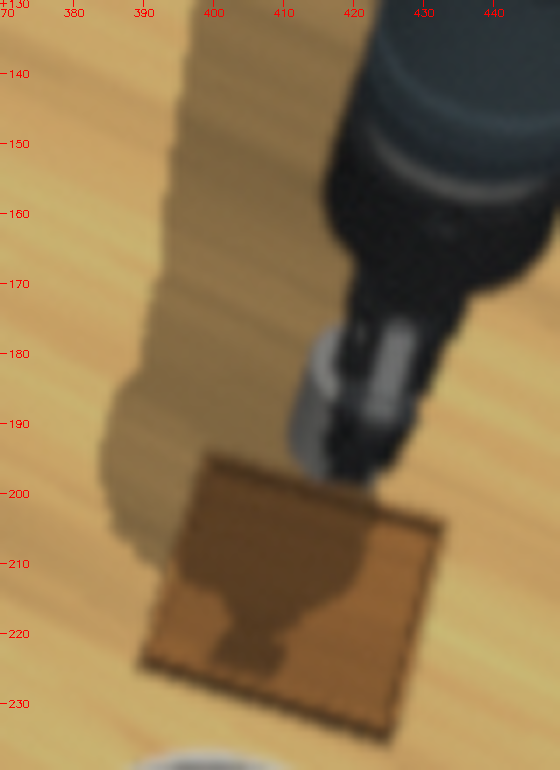

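Request:
apply_moves(
  increments=[
    {"gripper":-1,"dx":-0.1,"dy":0.15,"dz":3,"ax":0,"ay":0,"az":0},
    {"gripper":-1,"dx":-0.1,"dy":0.15,"dz":6,"ax":0,"ay":0,"az":0},
    {"gripper":-1,"dx":-0.1,"dy":0.15,"dz":8.5,"ax":0,"ay":0,"az":0},
    {"gripper":-1,"dx":-0.1,"dy":0.15,"dz":10,"ax":0,"ay":0,"az":0},
    {"gripper":-1,"dx":-0.1,"dy":0.15,"dz":10.5,"ax":0,"ay":0,"az":0},
    {"gripper":-1,"dx":-0.1,"dy":0.15,"dz":10.7,"ax":0,"ay":0,"az":0},
    {"gripper":-1,"dx":-0.1,"dy":0.15,"dz":10.7,"ax":0,"ay":0,"az":0},
  ],
)

```text
clock: 8.85
tool_pos: [0.4764, 0.2271, 0.0423]
orientation: [[-0.227, 0.974, -0.002], [0.974, 0.227, 0.003], [0.004, -0.002, -1.0]]
wrist_force: [0.5, 0.2, -0.7]
opening: 0.0387
```

```bash
python3 -c "
from mv import *
st(); go((.476,.226,.0376),down(13))"
```

```text
t 8.85 p [0.4764 0.2271 0.0423] q [ 0.3225  0.4483 -0.3988  0.7249  0.004   1.6648] F [ 0.4802  0.2303 -0.6941] T [0.0342 0.0298 0.0022] op 0.03871031689596862
[[-0.2265  0.974  -0.0024]
 [ 0.974   0.2265  0.0034]
 [ 0.0038 -0.0016 -1.    ]]
d cm [-0.1028 -0.068   0.4649] rot [-0.0016 -0.0038  0.0016] deg 0.25545611768818066
```

Request:
apply_moves(
  increments=[
    {"gripper":-1,"dx":-0.05,"dy":0,"dz":0.2,"ax":0,"ay":0,"az":0},
    {"gripper":-1,"dx":-0.05,"dy":0,"dz":0.3,"ax":0,"ay":0,"az":0},
    {"gripper":-1,"dx":-0.05,"dy":0,"dz":0.4,"ax":0,"ay":0,"az":0},
    {"gripper":-1,"dx":-0.05,"dy":0,"dz":0.4,"ax":0,"ay":0,"az":0},
  ],
)

```text
clock: 9.25
tool_pos: [0.476, 0.2271, 0.0377]
orientation: [[-0.227, 0.974, -0.003], [0.974, 0.228, 0.003], [0.004, -0.003, -1.0]]
wrist_force: [-0.2, -0.3, -0.8]
opening: 0.0388
```

```bash
python3 -c "
from mv import *
st(); go((.476,.226,.0376),down(13))"
```

```text
t 9.25 p [0.476  0.2271 0.0377] q [ 0.3226  0.454  -0.4039  0.7151  0.0041  1.6639] F [-0.2267 -0.2899 -0.8261] T [-0.0141 -0.017  -0.0035] op 0.03883931033667146
[[-0.2275  0.9738 -0.0034]
 [ 0.9738  0.2275  0.0031]
 [ 0.0038 -0.0026 -1.    ]]
d cm [-0.1082 -0.0222  0.0097] rot [-0.0026 -0.0038  0.0026] deg 0.304140480951401
```

Request:
apply_moves(
  increments=[
    {"gripper":-1,"dx":0,"dy":0,"dz":0.05,"ax":0,"ay":0,"az":0},
    {"gripper":-1,"dx":0,"dy":0,"dz":0.1,"ax":0,"ay":0,"az":0},
    {"gripper":-1,"dx":0,"dy":0,"dz":0.12,"ax":0,"ay":0,"az":0},
  ],
)

```text
clock: 9.55
tool_pos: [0.476, 0.2272, 0.0376]
orientation: [[-0.228, 0.974, -0.003], [0.974, 0.228, 0.003], [0.004, -0.002, -1.0]]
wrist_force: [-4.3, -0.9, 12.1]
opening: 0.039
```

Request:
apply_moves(
  increments=[
    {"gripper":-1,"dx":0,"dy":0,"dz":-0.1,"ax":0,"ay":0,"az":0},
    {"gripper":0.3,"dx":0,"dy":0,"dz":-0.1,"ax":0,"ay":0,"az":0},
    {"gripper":0.3,"dx":0,"dy":0,"dz":-0.1,"ax":0,"ay":0,"az":0},
    {"gripper":0.3,"dx":0,"dy":0,"dz":-0.1,"ax":0,"ay":0,"az":0},
  ],
)

```text
clock: 9.95
tool_pos: [0.4759, 0.227, 0.0373]
orientation: [[-0.227, 0.974, -0.004], [0.974, 0.227, 0.003], [0.004, -0.003, -1.0]]
wrist_force: [0.2, 1.8, 0.4]
opening: 0.0556
```

Request:
apply_moves(
  increments=[
    {"gripper":0.3,"dx":0,"dy":0,"dz":-2,"ax":0,"ay":0,"az":0},
    {"gripper":0.3,"dx":0,"dy":0,"dz":-5,"ax":0,"ay":0,"az":0},
    {"gripper":0.3,"dx":0,"dy":0,"dz":-9,"ax":0,"ay":0,"az":0},
    {"gripper":1,"dx":0,"dy":0,"dz":-12,"ax":0,"ay":0,"az":0},
    {"gripper":1,"dx":0,"dy":0,"dz":-12,"ax":0,"ay":0,"az":0},
  ],
)

```text
clock: 10.45
tool_pos: [0.4796, 0.2278, 0.162]
orientation: [[-0.227, 0.974, 0.005], [0.974, 0.227, 0.006], [0.005, 0.006, -1.0]]
wrist_force: [0.7, -0.2, -0.4]
opening: 0.0817
```

```bash
python3 -c "
from mv import *
st(); go((.463,-.208,.16),down(20));go((.463,-.208,.16),down(-20))
i=snap('scene','s9'); crop('scene',i,370,150,80,110,7,'pics/s9c.png')"
```

```text
t 10.45 p [0.4796 0.2278 0.162 ] q [ 0.3216  0.3285 -0.2317  1.0043  0.0041  1.663 ] F [ 0.6507 -0.1824 -0.3966] T [-0.0074 -0.0188 -0.038 ] op 0.08174232733106335
[[-0.2274  0.9738  0.0047]
 [ 0.9738  0.2274  0.0059]
 [ 0.0046  0.0059 -1.    ]]
d cm [-42.0569 -11.5242  -0.0659] rot [ 0.0062 -0.0043 -0.1196] deg 6.867428295766258
d cm [-42.0569 -11.5242  -0.0659] rot [ 0.0044 -0.0062  0.5785] deg 33.1489268281727
```

View pics/s9c.png

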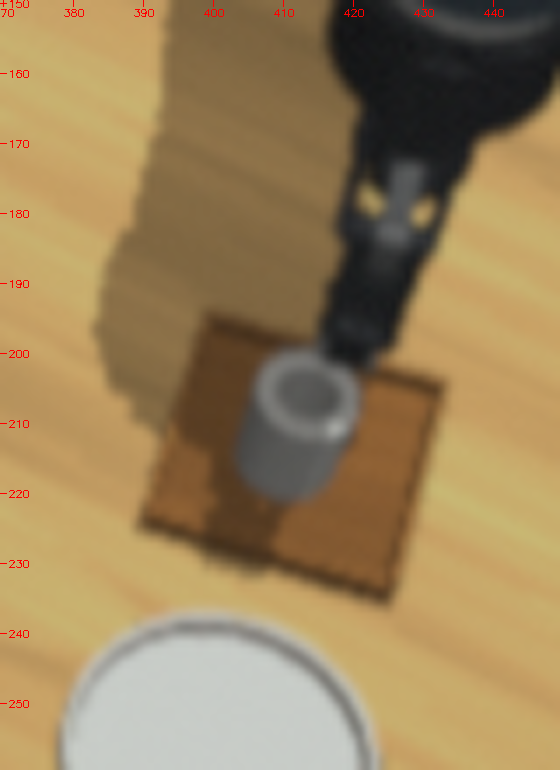

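```bash
python3 -c "
from mv import *
go((.463,-.208,.16),down(-30))"
```

```text
d cm [-42.0418 -11.3891  -0.2466] rot [ 0.0008 -0.0051  0.753 ] deg 43.1444549095266
```

Request:
apply_moves(
  increments=[
    {"gripper":1,"dx":-4.2,"dy":-1.1,"dz":-0.5,"ax":0,"ay":0,"az":0.08},
    {"gripper":1,"dx":-8.4,"dy":-2.3,"dz":-0.5,"ax":0,"ay":0,"az":0.15},
    {"gripper":1,"dx":-12.6,"dy":-3.4,"dz":-0.5,"ax":0,"ay":0,"az":0.23},
    {"gripper":1,"dx":-16.8,"dy":-4.6,"dz":-0.5,"ax":0,"ay":0,"az":0.3},
    {"gripper":1,"dx":-21,"dy":-5.7,"dz":-0.5,"ax":0,"ay":0,"az":0.38},
    {"gripper":1,"dx":-25.2,"dy":-6.8,"dz":-0.5,"ax":0,"ay":0,"az":0.45},
    {"gripper":1,"dx":-29.4,"dy":-8,"dz":-0.5,"ax":0,"ay":0,"az":0.53},
    {"gripper":1,"dx":-33.6,"dy":-9.1,"dz":-0.3,"ax":0,"ay":0,"az":0.6},
    {"gripper":1,"dx":-37.8,"dy":-10.3,"dz":-0.2,"ax":0,"ay":0,"az":0.68},
    {"gripper":1,"dx":-42,"dy":-11.4,"dz":-0.2,"ax":0,"ay":0,"az":0.753},
    {"gripper":1,"dx":-42,"dy":-11.4,"dz":-0.2,"ax":0,"ay":0,"az":0.753},
    {"gripper":1,"dx":-42,"dy":-11.4,"dz":-0.2,"ax":0,"ay":0,"az":0.753},
  ],
)

```text
clock: 11.7
tool_pos: [0.4598, -0.2085, 0.1565]
orientation: [[0.502, 0.865, -0.006], [0.865, -0.501, 0.005], [0.001, -0.008, -1.0]]
wrist_force: [-0.7, 0.2, 0.0]
opening: 0.0851
```

```bash
python3 -c "
from mv import *
st(); go((.463,-.208,.036),down(-30))"
```

```text
t 11.7 p [ 0.4598 -0.2085  0.1565] q [-0.5521  0.295  -0.2944  0.9891  0.0012  1.544 ] F [-0.715   0.2065  0.0032] T [ 0.0292 -0.0264 -0.0501] op 0.08507691212962515
[[ 0.5015  0.8651 -0.0059]
 [ 0.8652 -0.5015  0.005 ]
 [ 0.0014 -0.0076 -1.    ]]
d cm [ 0.1865  0.3444 12.0519] rot [-0.0076 -0.0014 -0.0017] deg 0.45467974321902516
```

Request:
apply_moves(
  increments=[
    {"gripper":1,"dx":0.15,"dy":0.25,"dz":3,"ax":-0.006,"ay":0,"az":0},
    {"gripper":1,"dx":0.15,"dy":0.25,"dz":6,"ax":-0.006,"ay":0,"az":0},
    {"gripper":1,"dx":0.15,"dy":0.25,"dz":9,"ax":-0.006,"ay":0,"az":0},
    {"gripper":1,"dx":0.15,"dy":0.25,"dz":11.5,"ax":-0.006,"ay":0,"az":0},
    {"gripper":1,"dx":0.15,"dy":0.25,"dz":12,"ax":-0.006,"ay":0,"az":0},
    {"gripper":1,"dx":0.15,"dy":0.25,"dz":12,"ax":-0.006,"ay":0,"az":0},
  ],
)

```text
clock: 12.3
tool_pos: [0.4622, -0.2059, 0.0371]
orientation: [[0.498, 0.867, -0.001], [0.867, -0.498, 0.002], [0.001, -0.002, -1.0]]
wrist_force: [-0.6, 0.8, 0.0]
opening: 0.0854
```

```bash
python3 -c "
from mv import *
st(); go((.463,-.208,.036),down(-30))
i=snap('scene','s10'); crop('scene',i,240,80,80,100,7,'pics/s10c.png')"
```

```text
t 12.3 p [ 0.4622 -0.2059  0.0371] q [-0.5452  0.4203 -0.463   0.6897  0.0011  1.5472] F [-0.5887  0.8247  0.0045] T [ 0.0208 -0.0116  0.0572] op 0.08542753932990495
[[ 0.4983  0.867  -0.0014]
 [ 0.867  -0.4983  0.0021]
 [ 0.0011 -0.0023 -1.    ]]
d cm [-0.1399  0.1775  0.1094] rot [-0.0023 -0.0011  0.002 ] deg 0.18401189884716385
```

View pics/s10c.png

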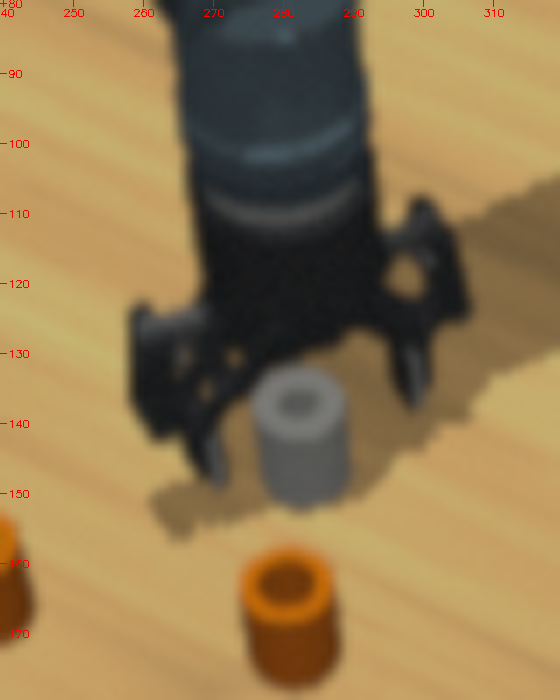

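Request:
apply_moves(
  increments=[
    {"gripper":1,"dx":-0.1,"dy":0.15,"dz":0.1,"ax":0,"ay":0,"az":0},
    {"gripper":-1,"dx":-0.1,"dy":0.15,"dz":0.1,"ax":0,"ay":0,"az":0},
    {"gripper":-1,"dx":-0.1,"dy":0.15,"dz":0.1,"ax":0,"ay":0,"az":0},
    {"gripper":-1,"dx":-0.1,"dy":0.15,"dz":0.1,"ax":0,"ay":0,"az":0},
    {"gripper":-1,"dx":-0.1,"dy":0.15,"dz":0.1,"ax":0,"ay":0,"az":0},
    {"gripper":-1,"dx":-0.1,"dy":0.15,"dz":0.1,"ax":0,"ay":0,"az":0},
    {"gripper":-1,"dx":-0.1,"dy":0.15,"dz":0.1,"ax":0,"ay":0,"az":0},
  ],
)

```text
clock: 13.05
tool_pos: [0.4646, -0.2098, 0.0379]
orientation: [[0.5, 0.866, 0.003], [0.866, -0.5, -0.001], [0.001, 0.003, -1.0]]
wrist_force: [-1.4, 1.1, 5.7]
opening: 0.0387
```

```bash
python3 -c "
from mv import *
st(); i=snap('scene','s11'); crop('scene',i,240,80,80,100,7,'pics/s11c.png')"
```

```text
t 13.05 p [ 0.4646 -0.2098  0.0379] q [-0.5492  0.4221 -0.4574  0.6888  0.0009  1.5453] F [-1.4219  1.1079  5.7181] T [0.2148 0.2725 0.0256] op 0.03868510700976488
[[ 0.5     0.866   0.0027]
 [ 0.866  -0.5    -0.0006]
 [ 0.0008  0.0026 -1.    ]]
```

View pics/s11c.png

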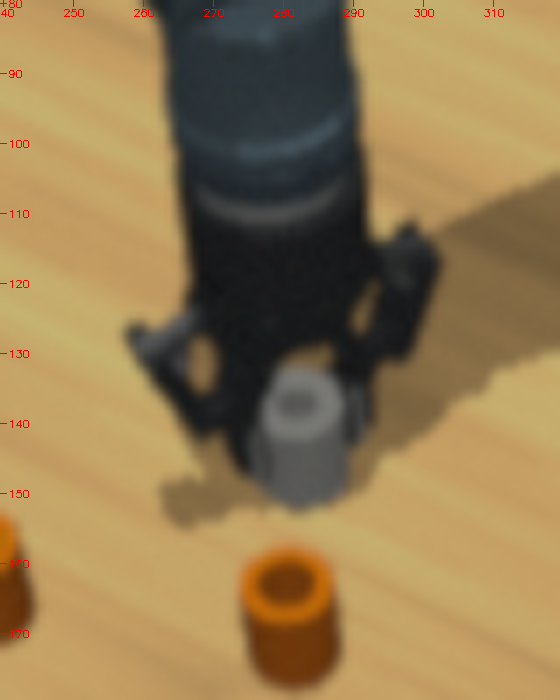

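Request:
apply_moves(
  increments=[
    {"gripper":-1,"dx":0,"dy":0,"dz":-4,"ax":0,"ay":0,"az":0},
    {"gripper":-1,"dx":0,"dy":0,"dz":-8,"ax":0,"ay":0,"az":0},
    {"gripper":-1,"dx":0,"dy":0,"dz":-12,"ax":0,"ay":0,"az":0},
    {"gripper":-1,"dx":0,"dy":0,"dz":-16,"ax":0,"ay":0,"az":0},
    {"gripper":-1,"dx":0,"dy":0,"dz":-16,"ax":0,"ay":0,"az":0},
  ],
)

```text
clock: 13.6
tool_pos: [0.467, -0.2114, 0.2029]
orientation: [[0.5, 0.866, 0.011], [0.866, -0.5, -0.005], [0.001, 0.012, -1.0]]
wrist_force: [-0.0, -1.4, -1.4]
opening: 0.0385
```

```bash
python3 -c "
from mv import *
st(); go((.607,.260,.16),down(10))"
```

```text
t 13.6 p [ 0.467  -0.2114  0.2029] q [-0.5494  0.2625 -0.2128  1.0836  0.0009  1.545 ] F [-0.0295 -1.4034 -1.3616] T [-0.0777 -0.0746  0.0872] op 0.03849288424838292
[[ 0.5     0.866   0.0106]
 [ 0.866  -0.5    -0.0054]
 [ 0.0006  0.0119 -0.9999]]
d cm [ 47.8231 -11.4923   4.1816] rot [ 0.0116  0.0036 -0.6981] deg 40.00516979365515
```

Request:
apply_moves(
  increments=[
    {"gripper":-1,"dx":4.3,"dy":-1,"dz":0,"ax":0,"ay":0,"az":-0.06},
    {"gripper":-1,"dx":8.7,"dy":-2.1,"dz":0,"ax":0,"ay":0,"az":-0.13},
    {"gripper":-1,"dx":13,"dy":-3.1,"dz":0,"ax":0,"ay":0,"az":-0.19},
    {"gripper":-1,"dx":17.4,"dy":-4.2,"dz":0,"ax":0,"ay":0,"az":-0.25},
    {"gripper":-1,"dx":21.7,"dy":-5.2,"dz":0,"ax":0,"ay":0,"az":-0.32},
    {"gripper":-1,"dx":26.1,"dy":-6.3,"dz":0,"ax":0,"ay":0,"az":-0.38},
    {"gripper":-1,"dx":30.4,"dy":-7.3,"dz":0,"ax":0,"ay":0,"az":-0.44},
    {"gripper":-1,"dx":34.8,"dy":-8.4,"dz":0,"ax":0,"ay":0,"az":-0.51},
    {"gripper":-1,"dx":39.1,"dy":-9.4,"dz":1,"ax":0,"ay":0,"az":-0.57},
    {"gripper":-1,"dx":43.5,"dy":-10.5,"dz":2.5,"ax":0.005,"ay":0,"az":-0.63},
    {"gripper":-1,"dx":47.8,"dy":-11.5,"dz":4,"ax":0.01,"ay":0,"az":-0.698},
    {"gripper":-1,"dx":47.8,"dy":-11.5,"dz":4,"ax":0.01,"ay":0,"az":-0.698},
  ],
)

```text
clock: 14.8
tool_pos: [0.6019, 0.2665, 0.1522]
orientation: [[-0.18, 0.984, -0.014], [0.984, 0.18, 0.002], [0.004, -0.013, -1.0]]
wrist_force: [0.2, -0.2, -1.0]
opening: 0.0387
```

Request:
apply_moves(
  increments=[
    {"gripper":-1,"dx":0,"dy":0,"dz":0,"ax":0,"ay":0,"az":0},
    {"gripper":-1,"dx":0,"dy":0,"dz":0,"ax":0,"ay":0,"az":0},
  ],
)

```text
clock: 15.0
tool_pos: [0.603, 0.261, 0.1571]
orientation: [[-0.172, 0.985, -0.009], [0.985, 0.172, 0.001], [0.003, -0.009, -1.0]]
wrist_force: [-0.1, -0.4, -0.6]
opening: 0.0381
```

```bash
python3 -c "
from mv import *
st(); go((.607,.260,.0419),down(10))
i=snap('scene','s12'); crop('scene',i,360,150,100,140,5,'pics/s12c.png')"
```

```text
t 15.0 p [0.603  0.261  0.1571] q [0.3103 0.5907 0.1724 1.1606 0.0037 1.7079] F [-0.0514 -0.4141 -0.5843] T [ 0.045  -0.0061  0.0173] op 0.03811282966694611
[[-0.1724  0.985  -0.0088]
 [ 0.985   0.1724  0.0011]
 [ 0.0026 -0.0085 -1.    ]]
d cm [-0.194   0.4753 11.5144] rot [-0.0085 -0.0026 -0.0013] deg 0.5150789177526623
```

View pics/s12c.png

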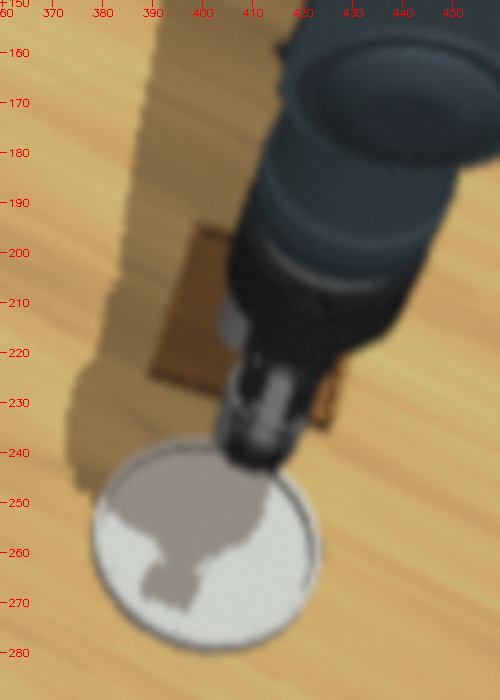

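Request:
apply_moves(
  increments=[
    {"gripper":-1,"dx":-0.2,"dy":0.4,"dz":3,"ax":-0.007,"ay":0,"az":0},
    {"gripper":-1,"dx":-0.2,"dy":0.4,"dz":6,"ax":-0.007,"ay":0,"az":0},
    {"gripper":-1,"dx":-0.2,"dy":0.4,"dz":8.5,"ax":-0.007,"ay":0,"az":0},
    {"gripper":-1,"dx":-0.2,"dy":0.4,"dz":10,"ax":-0.007,"ay":0,"az":0},
    {"gripper":-1,"dx":-0.2,"dy":0.4,"dz":10.7,"ax":-0.007,"ay":0,"az":0},
    {"gripper":-1,"dx":-0.2,"dy":0.4,"dz":11,"ax":-0.007,"ay":0,"az":0},
    {"gripper":-1,"dx":-0.2,"dy":0.4,"dz":11,"ax":-0.007,"ay":0,"az":0},
  ],
)

```text
clock: 15.75
tool_pos: [0.6073, 0.2604, 0.0482]
orientation: [[-0.173, 0.985, 0.0], [0.985, 0.173, 0.003], [0.003, 0.001, -1.0]]
wrist_force: [-0.6, -0.2, -1.1]
opening: 0.0386
```

```bash
python3 -c "
from mv import *
st(); go((.607,.260,.0419),down(10))
i=snap('scene','s13'); crop('scene',i,360,150,100,140,5,'pics/s13c.png')"
```

```text
t 15.75 p [0.6073 0.2604 0.0482] q [0.3078 0.6681 0.0144 0.9161 0.0032 1.7051] F [-0.5806 -0.2408 -1.0823] T [ 0.0042 -0.011   0.0134] op 0.03863137112585455
[[-0.1726  0.985   0.    ]
 [ 0.985   0.1726  0.0034]
 [ 0.0033  0.0006 -1.    ]]
d cm [-0.041  -0.0375  0.6326] rot [ 0.0006 -0.0033 -0.0011] deg 0.2036673255600146
```

View pics/s13c.png

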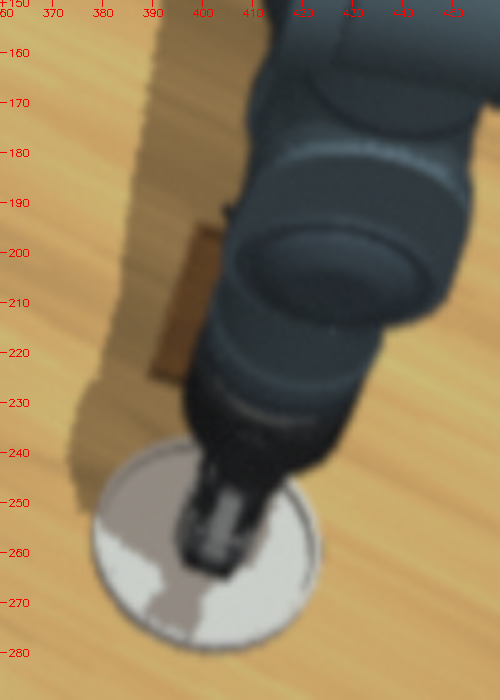

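Request:
apply_moves(
  increments=[
    {"gripper":-1,"dx":0,"dy":0,"dz":0.3,"ax":0,"ay":0,"az":0},
    {"gripper":-1,"dx":0,"dy":0,"dz":0.5,"ax":0,"ay":0,"az":0},
    {"gripper":-1,"dx":0,"dy":0,"dz":0.6,"ax":0,"ay":0,"az":0},
    {"gripper":-1,"dx":0,"dy":0,"dz":0.6,"ax":0,"ay":0,"az":0},
  ],
)

```text
clock: 16.2
tool_pos: [0.607, 0.2611, 0.042]
orientation: [[-0.174, 0.985, -0.0], [0.985, 0.174, 0.003], [0.003, 0.0, -1.0]]
wrist_force: [-0.9, -0.7, 3.3]
opening: 0.0387
```

Request:
apply_moves(
  increments=[
    {"gripper":-1,"dx":0,"dy":0,"dz":0.05,"ax":0,"ay":0,"az":0},
    {"gripper":-1,"dx":0,"dy":0,"dz":0.1,"ax":0,"ay":0,"az":0},
  ],
)

```text
clock: 16.4
tool_pos: [0.607, 0.2611, 0.0419]
orientation: [[-0.174, 0.985, -0.0], [0.985, 0.174, 0.003], [0.003, 0.001, -1.0]]
wrist_force: [-4.0, -1.1, 12.4]
opening: 0.0385
```

Request:
apply_moves(
  increments=[
    {"gripper":-1,"dx":0,"dy":0,"dz":-0.1,"ax":0,"ay":0,"az":0},
    {"gripper":0.3,"dx":0,"dy":0,"dz":-0.1,"ax":0,"ay":0,"az":0},
    {"gripper":0.3,"dx":0,"dy":0,"dz":-0.1,"ax":0,"ay":0,"az":0},
    {"gripper":0.3,"dx":0,"dy":0,"dz":-0.1,"ax":0,"ay":0,"az":0},
    {"gripper":0.3,"dx":0,"dy":0,"dz":-0.1,"ax":0,"ay":0,"az":0},
  ],
)

```text
clock: 16.9
tool_pos: [0.6067, 0.2609, 0.041]
orientation: [[-0.173, 0.985, -0.001], [0.985, 0.173, 0.003], [0.003, -0.001, -1.0]]
wrist_force: [0.7, 0.2, -0.1]
opening: 0.0555
```

Request:
apply_moves(
  increments=[
    {"gripper":0.3,"dx":0,"dy":0,"dz":-2,"ax":0,"ay":0,"az":0},
    {"gripper":0.3,"dx":0,"dy":0,"dz":-5,"ax":0,"ay":0,"az":0},
    {"gripper":0.3,"dx":0,"dy":0,"dz":-9,"ax":0,"ay":0,"az":0},
    {"gripper":0.3,"dx":0,"dy":0,"dz":-13,"ax":0,"ay":0,"az":0},
    {"gripper":0.3,"dx":4,"dy":-4,"dz":-17,"ax":0,"ay":0,"az":0},
    {"gripper":0.3,"dx":4,"dy":-8,"dz":-18,"ax":0,"ay":0,"az":0},
    {"gripper":0.3,"dx":4,"dy":-12,"dz":-18,"ax":0,"ay":0,"az":0},
    {"gripper":0.3,"dx":4,"dy":-12,"dz":-18,"ax":0,"ay":0,"az":0},
    {"gripper":0.3,"dx":4,"dy":-12,"dz":-18,"ax":0,"ay":0,"az":0},
  ],
)

```text
clock: 17.8
tool_pos: [0.4805, 0.2788, 0.2215]
orientation: [[-0.174, 0.985, -0.002], [0.985, 0.174, 0.003], [0.003, -0.001, -1.0]]
wrist_force: [0.3, -0.3, -0.5]
opening: 0.0554
```

```bash
python3 -c "
from mv import *
st()
i=snap('scene','s14'); crop('scene',i,370,170,90,120,6,'pics/s14c.png')
i=snap('top','t14')"
```

```text
t 17.8 p [0.4805 0.2788 0.2215] q [ 0.41    0.3479 -0.0445  1.1789  0.0031  1.8054] F [ 0.3293 -0.2831 -0.4636] T [ 0.03   -0.0188  0.0399] op 0.055402912476094905
[[-0.1744  0.9847 -0.0017]
 [ 0.9847  0.1744  0.0027]
 [ 0.0029 -0.0012 -1.    ]]
```

View pics/s14c.png

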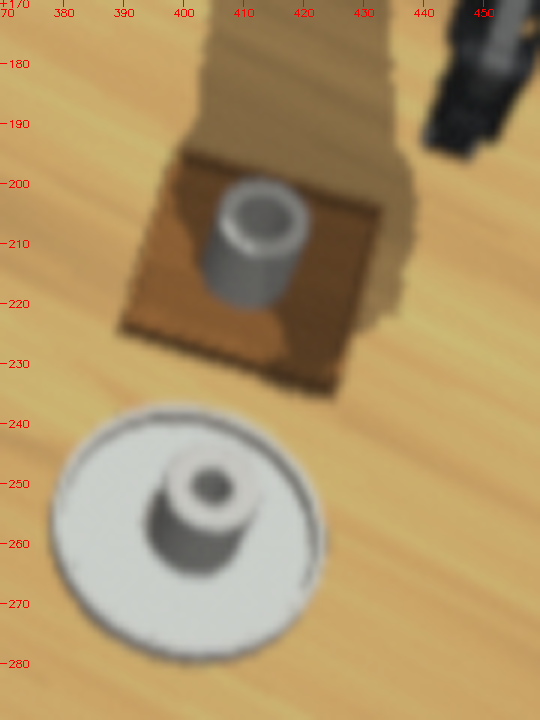

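View pics/s14.png

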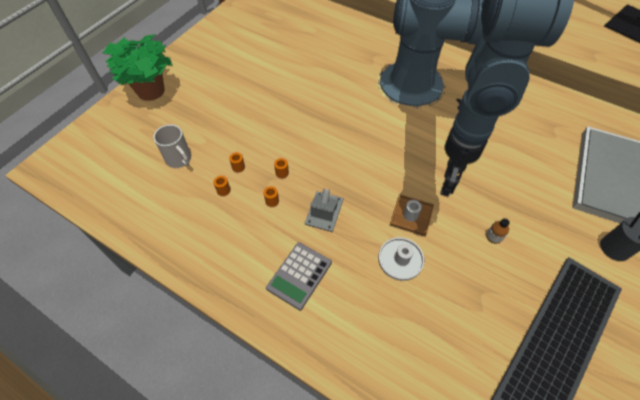

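View pics/t14.png

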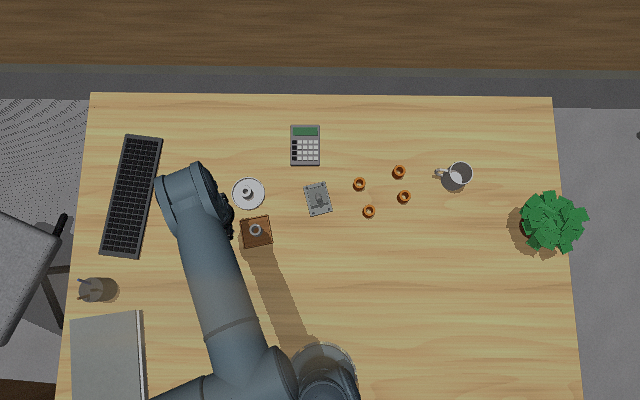

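Both sleeves stand upright: the wide-bore one in the tray at scene (412,208), the narrow one in the dish at (404,252). The mug, bottle, calculator and orange sleeves have not moved, and the arm is clear.

```bash
python3 -c "
from bench import r
print(r.job_done())"
```

```text
the job is handed in; nothing more can be done
None
```

The job is done and handed in after about 18 s of robot time. The sleeve that goes home stands upright in the wooden tray and the other stands upright in the white dish.

- **Trying the sleeves:** I started with the sleeve standing among the orange ones, because its bore looked wider. It slid down the leaning pin onto the seat plate. It stopped with about 21 N of contact force, within 1 mm of the calculated home depth. I did not try the second sleeve, since one had already gone home.
- **Placing:** I lowered each sleeve until I felt light contact, about 12 N, before letting go.
- **Last checks:** The final pictures show both sleeves upright, close to the middle of the tray and the dish. The mug, bottle, calculator and orange sleeves look unmoved, and the gripper is clear of everything. No check failed. The first move call was refused as invalid input, and the arm did not move then.

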